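# Turn the freshly oiled board over with the turner

### The job

The small wooden board on the drying rack is freshly oiled, so the robot itself must not touch it. Slide the kitchen turner (spatula) in under the board from the rack's open end, let its blade rest on the drip plate there without pressing hard on the ceramic, and flip the board over so that it lies flat on both rails, grooved face up. Then lay the turner on the worktop, flat on its blade and clear of the rack, and leave the tumbler, salt shaker and garlic where they are.

Things in the scene. Friction and masses are not known exactly. Their poses are not given: they have to be found in the camera images.
- board_centre (a point): Centre of the loose serving board: pale wood, 100 mm (its x) by 140 mm (its y), 12 mm thick, 0.08 to 0.17 kg. It starts across the rails, plain face up (its z up), underside 15 mm above the worktop, its x along the rack's x. The face below has a dark rectangular groove. Turned over, its z points down.
- rack: Brown wooden drying rack, fixed; origin on the worktop, midway along and between its rails. Rails along x, -150 (open end) to +150 mm (27 mm high cross bar), 10 mm wide, 15 mm high, at y = -55 and +55 mm. Between them a white ceramic drip plate, x -175 to +144 mm, 98 mm wide, set at an unknown height each time: top 3 to 9 mm above the worktop. Board starts at x -75 to -45 mm.
- turner_grip (a point): Grip point inside the black handle of the loose kitchen turner: 106 mm behind and 78 mm above the blade's centre underside. Handle flat-sided, 20 mm wide (turner's y), 24 mm deep, 115 mm long, rising backwards at 30 deg; this point is 20 mm ahead of its middle. x: level, to the blade's front edge; z: up. The turner, 0.2 kg, stands by itself on its heavy blade, front roughly to the rack.
- turner_blade (a point): Centre of the turner's flat slotted steel blade, 90 mm long (x), 76 mm wide (y), 2.5 mm thick; front edge 45 mm ahead (+x). A 10 mm thick steel shank rises from its rear at about 58 deg to the handle. Standing on the worktop, this point is 1.25 mm above it.
- tumbler_glass: Clear drinking glass, 80 mm wide, 91 mm high; loose bystander; origin at the centre of its foot.
- shaker: Salt shaker, 44 mm wide, 90 mm high; loose bystander; origin at the centre of its foot.
- garlic_bulb: Bulb of garlic, 56 mm; loose bystander; origin at its foot.
There are look-alikes about, which are no part of the job. Leave any yellow look-alike of the part that bears turner_grip alone.

How it is judged:
By the outcome, as a careful person would: the job done as asked, in the order asked, and still so for the second after the job is handed in, with the robot touching nothing.
It also fails if it takes over 54 s, if anything falls off the work surface, if the arm or the gripper's body presses on something with over 40 N, if the wrist force passes 120 N, or if a joint passes its speed limit or range.

### The arm

A 6-joint arm with a two-finger parallel gripper is mounted at the origin on the work surface; the furniture and walls round the work are solid. World frame = base frame: x ahead of the robot, y to its left, z up, the work surface at z = 0. Lengths are in m, angles in rad, forces in N, time in s.
With the tool pointing down it reaches from about 0.35 to 0.875 m from the base axis. Payload 15.5 kg.
Tool frame: the origin (TCP) lies midway between the tips of the shut fingers; the grasp point (between the pads) lies 19 mm behind it (r.grip_point_offset is the z of the grasp point in the tool frame, in m); z points along the fingers, y is the line along which they close (so a half turn about z gives the same grasp; the last joint's range is limited). The gripper opens to 85 mm and grips with 20 to 120 N. Pads are 22 mm wide; open, the fingers measure 114 mm over their backs; the gripper's body (76 mm by 85 mm) begins 54 mm behind the grasp point. The pads swing forward as they close: fully open they stand 13 mm farther back than shut.
Start: joints at [1.087, 0.494, 1.345, -0, 1.302, -0.096], TCP at [0.237, 0.578, 0.231] pointing down, gripper open.
Joint ranges: [-2.91, 2.91], [-0.82, 2.16], [0.22, 2.67], [-1.22, 4.37], [0.12, 2.79], [-3.08, 3.08]. Speed limits (rad/s): [1.89, 1.89, 2.57, 3.01, 3.01, 3.01].

### API

Orientations are given as a rotation vector (axis times angle).
In Python, from rig import r gives the robot as it stands. The module is installed in compiled form; this text tells all that it offers.
- The arm moves only by the tool play_rows, never from a script. Its argument "steps" is a list of rows, each an object with "delta_pos": the shift along the tool's x, y, z scaled (see below), a list of three; "twist": the turn, a rotation vector about the tool's x, y, z scaled (see below), a list of three; "grip": the closure, from -1 (fully open) to 1 (shut). In form: [{"delta_pos": [dx, dy, dz], "twist": [wx, wy, wz], "grip": grip}, ...]. A call has 1 to 5 rows; each row is the pose to reach, as a shift and turn from the pose commanded when the call began, along the tool's axes at that moment, turning the shorter way round; what a row does not reach only later rows make up. The controller multiplies each number of a shift by 0.2 m and each number of a turn by 2 pi rad. A row lasts 1/8 s, in which the tool goes at most 62.5 mm and 10.7 degrees, less where a joint would pass 70% of its speed; a pose out of reach is approached as far as the arm can. A call with a number of a shift or a turn outside -1 to 1 is refused whole. A call with a gripper value outside its range is refused whole. The fingers move at their own pace and stop on an object; "force" is the grip in N (left out, the last holds). Time passes only in rows, so rows that repeat a pose let the fingers close. It gives the time, the measured TCP pose, the force, the opening and the grip force at its end, in the units of the state.
- r.sense(): the state, without advancing time (a new reading comes with each control period).
- r.capture(name): name is "side" or "top" or "wrist"; returns a dict with "image" (400x640x3 uint8, red, green, blue), "fx", "fy", "cx", "cy" (pixels), "xyz" and "rotation" of the camera in the world. Camera axes: x right, y down, z forward; pixel columns grow to the right and rows downward; lengths in m; the calibration is good to about 2 mm. A picture is of the moment at which its call begins. There is no depth.
- r.close_job(): hands the job in; it is judged then, once.
Trained networks look in a picture, given as the dict that the camera call returned (one of the last four; its "shot" number tells which), for a name from the list of things; names that differ only in an ending like _2 or _b are one class to them, and where a whole thing is asked for, a point or a joint stands for the part that bears it (a point fixed in the world has none). Each returns a list of dicts, best first, with "score" (0 to 1); they miss things now and then, are a little off and sometimes report something else, mostly with a low value. They report only what shows in the picture. A call takes as long as a camera call. They do not tell look-alikes from the thing itself.
- r.search_frame(picture, label): "extent" ([left, top, right, bottom] in pixels, round what is visible of it).
The state is a dict: "clock": time; "joint_pos": joint angles; "qvel": joint speeds; "joint_torque": joint torques, N m; "tcp_pos": TCP position; "ee_rot": TCP orientation; "force": force on the tool from outside, world axes, zero at the start; "wrist_torque": the same for the moment, N m; "gripper_width": finger opening in m; "grip_force": force on a finger pad.
Only numpy, scipy, OpenCV 4.12 (cv2) and the standard library are available. Lean on these libraries where they do the work, as an engineer would, in place of code of your own. Each camera call takes 0.05 s, during which the arm holds its last target. There are 200 camera calls.

## Working session

There is one attempt and no reset: what is moved stays moved. The work goes in short steps, Python scripts to look and compute and a tool call to move; the robot and the scene stay as the last step left them, time stands still between calls to the robot, and variables do not carry over. Pictures are saved under pics/ and viewed, at most 10 in all, crops included, and the job is handed in when it is done.

Besides the shell and the picture viewer there is one more tool, called after "Emit:" as name(argument=value, ...) on one line, values as JSON. play_rows: Moves the arm, as the interface text tells. Its arguments: {"type":"object","properties":{"steps":{"type":"array"},"force":{"type":"number"}},"required":["steps"]}

```bash
mkdir -p pics
cat > h.py <<'E'
from rig import r
import numpy as np, cv2
from scipy.spatial.transform import Rotation as R
def snap(n,f):
    c=r.capture(n); cv2.imwrite(f'pics/{f}.png',cv2.cvtColor(c['image'],cv2.COLOR_RGB2BGR)); return c
def rotm(c):
    m=np.array(c['rotation'],float); return m if m.shape==(3,3) else R.from_rotvec(m).as_matrix()
def ray(c,u,v,z):
    d=rotm(c)@np.array([(u-c['cx'])/c['fx'],(v-c['cy'])/c['fy'],1]); o=np.array(c['xyz']); return o+d*(z-o[2])/d[2]
def proj(c,p):
    q=rotm(c).T@(np.array(p)-c['xyz']); return c['cx']+c['fx']*q[0]/q[2],c['cy']+c['fy']*q[1]/q[2]
E
python3 - <<'E'
from h import *
np.set_printoptions(precision=4,suppress=True)
for n in('top','side'):
    c=snap(n,n+'0'); print(n,c['fx'],c['fy'],c['cx'],c['cy'],np.array(c['xyz']),np.array(c['rotation']).tolist())
    for l in('board_centre','rack','turner_grip','turner_blade','tumbler_glass','shaker','garlic_bulb'):
        for d in r.search_frame(c,l)[:3]: print(l,round(d['score'],2),np.round(d['extent']))
s=r.sense();print(s)
E
```

```text
top 495.2372358057504 495.2372358057504 323.61298868954816 195.03783536148677 [0.0404 0.0959 1.2802] [-2.1462667826085, 1.9426781099328967, -0.2902212771541807]
board_centre 0.59 [330. 161. 373. 214.]
rack 0.83 [311. 163. 438. 217.]
turner_grip 0.9 [203. 135. 292. 180.]
turner_grip 0.6 [203. 212. 239. 306.]
turner_blade 0.7 [204. 212. 239. 304.]
turner_blade 0.58 [203. 134. 294. 181.]
tumbler_glass 0.92 [424.  92. 459. 134.]
shaker 0.86 [343.  98. 359. 121.]
shaker 0.7 [204. 136. 294. 181.]
garlic_bulb 0.57 [304. 215. 327. 236.]
garlic_bulb 0.22 [200. 135. 292. 181.]
side 514.9668312585479 514.9668312585479 318.45415882256054 203.66362853692308 [-0.2138 -0.997   0.7349] [-1.9915001764112648, 0.5031685220263273, -0.32756365080223104]
board_centre 0.66 [313. 213. 374. 245.]
rack 0.97 [312. 215. 420. 282.]
rack 0.7 [296. 150. 334. 207.]
turner_grip 0.84 [300. 145. 334. 203.]
turner_grip 0.6 [233. 160. 254. 184.]
turner_blade 0.92 [294. 148. 334. 206.]
turner_blade 0.78 [232. 160. 256. 187.]
tumbler_glass 0.73 [445. 216. 478. 259.]
shaker 0.91 [398. 191. 414. 220.]
garlic_bulb 0.55 [284. 216. 301. 232.]
{'clock': 0.8, 'joint_pos': array([ 1.0865,  0.4936,  1.3455,  0.    ,  1.3025, -0.0955]), 'qvel': array([-0.0001, -0.0003, -0.0001, -0.0002,  0.0004,  0.0006]), 'joint_torque': array([  0.0028, -88.1978, -38.4256,   0.0001,   0.0006,   0.    ]), 'tcp_pos': array([0.2369, 0.5784, 0.2313]), 'ee_rot': array([-0.6069, -3.0824,  0.    ]), 'force': array([ 0.3604, -0.1709, -0.046 ]), 'wrist_torque': array([-0.0619, -0.0013, -0.0389]), 'grip_force': 0.0, 'gripper_width': 0.08537973009681343}
```

Run:
```python
import cv2
a=cv2.imread('pics/top0.png')[80:320,180:480]; cv2.imwrite('pics/t1.png',cv2.resize(a,None,fx=2.5,fy=2.5,interpolation=2))
b=cv2.imread('pics/side0.png')[130:300,220:490]; cv2.imwrite('pics/s1.png',cv2.resize(b,None,fx=2.9,fy=2.9,interpolation=2))
```

```text
(no output)
```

View pics/t1.png

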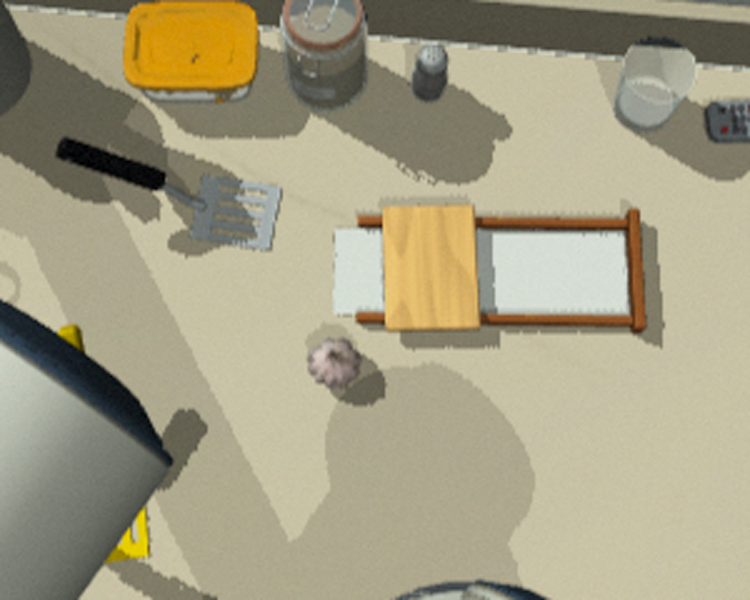

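View pics/s1.png

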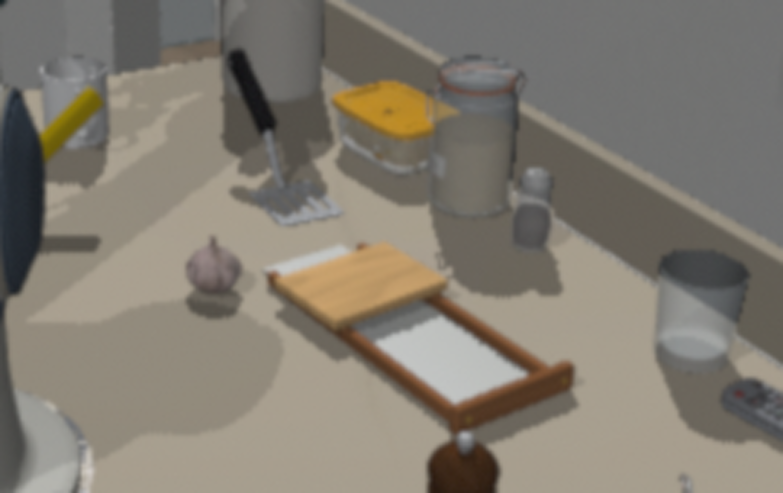

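Run:
```python
from h import *
np.set_printoptions(precision=4,suppress=True)
c=r.capture('top')
def P(u,v,z): return ray(c,u/2.5+180,v/2.5+80,z)
for n,z,pts in [('blade',.0025,[(203,176),(281,185),(268,250),(190,240)]),('board',.027,[(384,207),(474,206),(479,327),(386,329)]),('rackrailends',.015,[(358,222),(358,318)]),('bar',.027,[(629,209),(639,209),(645,329),(632,329)]),('plate',.006,[(333,229),(333,316)]),('hend',.14,[(64,149)]),('hfront',.075,[(162,180)]),('garlic',.02,[(335,362)]),('shaker',.05,[(430,72)]),('glass',.045,[(655,85)]),('jar/box',.0,[(325,100),(200,95)])]:
    p=np.array([P(*q,z) for q in pts]); print(n,p[:,:2].tolist() if 0 else np.round(p[:,:2],3).tolist(),p.mean(0)[:2])
```

```text
blade [[0.554, 0.334], [0.551, 0.246], [0.474, 0.251], [0.477, 0.337]] [0.514  0.2918]
board [[0.527, 0.129], [0.538, 0.032], [0.402, 0.017], [0.391, 0.113]] [0.4643 0.0725]
rackrailends [[0.511, 0.155], [0.403, 0.144]] [0.4572 0.1499]
bar [[0.55, -0.135], [0.551, -0.146], [0.417, -0.157], [0.416, -0.143]] [ 0.4837 -0.1453]
plate [[0.504, 0.182], [0.405, 0.172]] [0.4545 0.177 ]
hend [[0.514, 0.451]] [0.5138 0.451 ]
hfront [[0.516, 0.362]] [0.5158 0.3624]
garlic [[0.351, 0.163]] [0.3515 0.1634]
shaker [[0.681, 0.093]] [0.6815 0.0926]
glass [[0.692, -0.155]] [ 0.6921 -0.1552]
jar/box [[0.661, 0.208], [0.653, 0.351]] [0.657  0.2799]
```

```bash
cat >> h.py <<'E'
np.set_printoptions(precision=4,suppress=True)
GO=float(r.grip_point_offset)
def tool(yaw,a,flip=1):
    """a: deg, direction (in turner/rack xz plane) from grip to gripper; tool y = flip * lateral"""
    x=np.array([np.cos(yaw),np.sin(yaw),0]);z=np.array([0,0,1.]);y=np.cross(z,x)
    tz=-(np.cos(np.radians(a))*x+np.sin(np.radians(a))*z); ty=flip*y
    return np.c_[np.cross(ty,tz),ty,tz]
def go(gp,Rt):
    s=r.sense(); Rc=R.from_rotvec(s['ee_rot']).as_matrix(); tcp=np.array(gp)-GO*Rt[:,2]
    d=Rc.T@(tcp-s['tcp_pos'])/.2; w=R.from_matrix(Rc.T@Rt).as_rotvec()/(2*np.pi)
    print('GO dp',np.round(d,3).tolist(),'tw',np.round(w,4).tolist(),'deg',np.degrees(np.linalg.norm(w)*2*np.pi).round(1),'mm',(np.linalg.norm(d)*200).round(0))
def st():
    s=r.sense(); print('t',s['clock'],'q',s['joint_pos'],'tcp',s['tcp_pos'],'rv',s['ee_rot'],'F',s['force'],'M',s['wrist_torque'],'w',s['gripper_width'],s['grip_force'])
    open('log.txt','a').write(repr([s['joint_pos'].tolist(),np.array(s['tcp_pos']).tolist(),np.array(s['ee_rot']).tolist()])+'\n')
E
python3 - <<'E'
from h import *
print(GO); st()
go([.515,.40,.22],tool(np.radians(-92),100,1))
c=r.capture('top')
for q,z in [((70,330),.135),((80,345),.13),((130,545),.0),((147,520),0),((125,560),0)]: print(q,ray(c,q[0]/2.5+180,q[1]/2.5+80,z))
E
```

```text
-0.0187
t 0.85 q [ 1.0865  0.4936  1.3455 -0.      1.3025 -0.0955] tcp [0.2369 0.5784 0.2313] rv [0.6069 3.0824 0.    ] F [-0.6314 -0.5823 -0.6255] M [-0.037   0.0017 -0.0072] w 0.08561522248550797 0.0
GO dp [-1.63, -0.313, 0.149] tw [0.0169, -0.0243, 0.1932] deg 70.3 mm 333.0
(70, 330) [0.3295 0.4142 0.135 ]
(80, 345) [0.3169 0.4035 0.13  ]
(130, 545) [0.145  0.3519 0.    ]
(147, 520) [0.1717 0.3385 0.    ]
(125, 560) [0.1297 0.3547 0.    ]
```

Emit:
play_rows(steps=[{"delta_pos": [-0.8, -0.16, 0], "twist": [0.008, -0.012, 0.095], "grip": -1}, {"delta_pos": [-0.8, -0.16, 0], "twist": [0.008, -0.012, 0.095], "grip": -1}, {"delta_pos": [-0.8, -0.16, 0], "twist": [0.008, -0.012, 0.095], "grip": -1}, {"delta_pos": [-0.8, -0.16, 0], "twist": [0.008, -0.012, 0.095], "grip": -1}])

```text
clock: 1.4
tcp_pos: [0.3751, 0.4867, 0.2312]
ee_rot: [1.465, 2.705, -0.097]
force: [0.1, 0.5, -0.5]
gripper_width: 0.0853
grip_force: 0.0
```

Run:
```python
from h import *
st()
go([.515,.40,.22],tool(np.radians(-92),100,1))
```

```text
t 1.4 q [ 0.8586  0.5055  1.3277 -0.0779  1.3572  0.299 ] tcp [0.3751 0.4867 0.2312] rv [ 1.465   2.7047 -0.0975] F [ 0.1246  0.4939 -0.4654] M [0.0197 0.0455 0.0035] w 0.08534794626034797 0.0
GO dp [-0.743, 0.344, 0.205] tw [0.0088, -0.0123, 0.0971] deg 35.4 mm 169.0
```

Emit:
play_rows(steps=[{"delta_pos": [-0.743, 0.344, 0.205], "twist": [0.009, -0.012, 0.097], "grip": -1}, {"delta_pos": [-0.743, 0.344, 0.205], "twist": [0.009, -0.012, 0.097], "grip": -1}, {"delta_pos": [-0.743, 0.344, 0.205], "twist": [0.009, -0.012, 0.097], "grip": -1}, {"delta_pos": [-0.743, 0.344, 0.205], "twist": [0.009, -0.012, 0.097], "grip": -1}, {"delta_pos": [-0.743, 0.344, 0.205], "twist": [0.009, -0.012, 0.097], "grip": -1}])

```text
clock: 2.02
tcp_pos: [0.5134, 0.3989, 0.2011]
ee_rot: [2.163, 2.104, -0.19]
force: [-0.0, -0.5, -0.8]
gripper_width: 0.0855
grip_force: 0.0
```

Run:
```python
from h import *
st()
c=snap('wrist','w1'); print(c['xyz'],c['rotation'],c['fx'],c['cx'],c['cy'])
d=snap('top','t2'); s=snap('side','s2')
cv2.imwrite('pics/c.png',np.vstack([cv2.imread('pics/w1.png')[:, :],]))
```

```text
t 2.025 q [ 0.6375  0.616   1.2135 -0.135   1.4228  0.6928] tcp [0.5134 0.3989 0.2011] rv [ 2.1634  2.1037 -0.1899] F [-0.0457 -0.4522 -0.834 ] M [ 0.109  -0.0116  0.0195] w 0.08545989841466545 0.0
[0.5169 0.5002 0.3275] [ 2.6579 -0.0383 -0.0131] 279.1183074044303 320.6718185414472 198.10203524054836
```

View pics/w1.png

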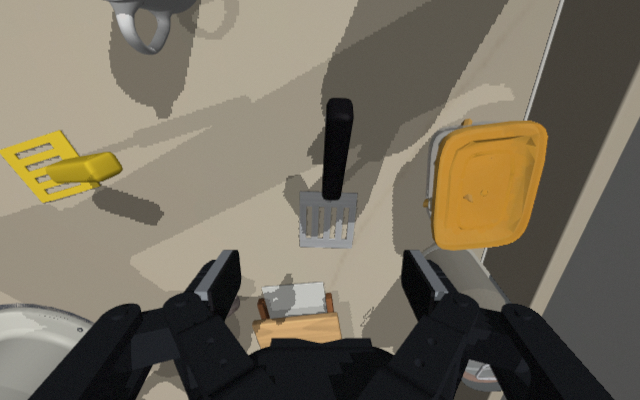

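Run:
```python
from h import *
c=r.capture('wrist')
f=[ray(c,299,248,.0025),ray(c,355,248,.0025)]; b=[ray(c,300,193,.0025),ray(c,357,193,.0025)]
print(f,b,'ctr',np.mean(f+b,0)); v=np.mean(f,0)-np.mean(b,0); print('yaw',np.degrees(np.arctan2(v[1],v[0])),np.linalg.norm(v))
print('h rear',ray(c,339,108,.125),'front',ray(c,332,195,.068))
for L in ['rail L','x']: pass
for q in[(265,318),(328,314)]: print(ray(c,*q,.015))
print('plate',ray(c,262,290,.006),ray(c,323,282,.006))
# fit kinematics
from scipy.optimize import least_squares
import ast
D=[ast.literal_eval(l) for l in open('log.txt')]
Q=np.array([d[0] for d in D]);X=np.array([d[1] for d in D]);O=[R.from_rotvec(d[2]) for d in D]
def fk(q,p,sg):
    d1,a1,y1,L2,L3,e,yw,Lt=p
    Rz=lambda t:R.from_rotvec([0,0,t]).as_matrix();Ry=lambda t:R.from_rotvec([0,t,0]).as_matrix()
    T=Rz(q[0]);x=T@[a1,y1,d1]
    T=T@Ry(q[1]);x=x+T@[0,0,L2];T=T@Ry(q[2]);x=x+T@[e,0,L3]
    T=T@Rz(sg*q[3]);x=x+T@[0,yw,0];T=T@Ry(q[4]);T=T@Rz(sg*q[5]);x=x+T@[0,0,Lt]
    return x,T
for sg in(1,-1):
    M=[fk(q,np.zeros(8),sg)[1].T@o.as_matrix() for q,o in zip(Q,O)]
    print(sg,[R.from_matrix(m).as_rotvec().round(3).tolist() for m in M])
```

```text
[array([0.4768, 0.249 , 0.0025]), array([0.5582, 0.2469, 0.0025])] [array([0.4838, 0.3383, 0.0025]), array([0.5581, 0.3363, 0.0025])] ctr [0.5192 0.2926 0.0025]
yaw -92.20468742454867 0.0893967278732739
h rear [0.5274 0.4654 0.125 ] front [0.5236 0.3678 0.068 ]
[0.4137 0.1176 0.015 ]
[0.5169 0.1245 0.015 ]
plate [0.4138 0.1709 0.006 ] [0.5102 0.1853 0.006 ]
1 [[-0.0, -0.0, 1.571], [-0.0, 0.0, 1.571], [-0.0, 0.0, 1.571]]
-1 [[0.0, -0.0, 1.38], [0.131, -0.131, 2.131], [0.276, -0.276, 2.892]]
```

Run:
```python
from h import *
go([.522,.398,.079],tool(np.radians(-92.2),100,1))
```

```text
GO dp [0.098, 0.048, 0.699] tw [-0.0, -0.0004, 0.002] deg 0.7 mm 141.0
```

Emit:
play_rows(steps=[{"delta_pos": [0.05, 0.048, 0.3], "twist": [0, 0, 0], "grip": -1}, {"delta_pos": [0.098, 0.048, 0.6], "twist": [0, 0, 0], "grip": -1}, {"delta_pos": [0.098, 0.048, 0.7], "twist": [0, 0, 0], "grip": -1}, {"delta_pos": [0.098, 0.048, 0.7], "twist": [0, 0, 0], "grip": 1}, {"delta_pos": [0.098, 0.048, 0.7], "twist": [0, 0, 0], "grip": 1}], force=110)

```text
clock: 2.85
tcp_pos: [0.5228, 0.395, 0.0616]
ee_rot: [2.162, 2.104, -0.186]
force: [0.6, 0.3, 1.3]
gripper_width: 0.0518
grip_force: 0.0
```

Emit:
play_rows(steps=[{"delta_pos": [0, 0, 0], "twist": [0, 0, 0], "grip": 1}, {"delta_pos": [0, 0, 0], "twist": [0, 0, 0], "grip": 1}, {"delta_pos": [0, 0, 0], "twist": [0, 0, 0], "grip": 1}, {"delta_pos": [0, 0, 0], "twist": [0, 0, 0], "grip": 1}])

```text
clock: 3.35
tcp_pos: [0.5227, 0.3948, 0.0614]
ee_rot: [2.163, 2.104, -0.186]
force: [-1.8, 1.6, 7.0]
gripper_width: 0.0182
grip_force: 107.0
```

Run:
```python
from h import *
st()
```

```text
t 3.35 q [ 0.6247  0.7692  1.3227 -0.1474  1.159   0.719 ] tcp [0.5227 0.3948 0.0614] rv [ 2.1632  2.1038 -0.1865] F [-1.7846  1.5686  7.0499] M [-0.1173  0.3847 -0.239 ] w 0.018238661589680554 107.04893946647644
```

Run:
```python
from h import *
go([.480,.385,.14],tool(np.radians(-88),100,1))
```

```text
GO dp [-0.121, -0.211, -0.284] tw [-0.0019, -0.0006, -0.0098] deg 3.6 mm 75.0
```

Emit:
play_rows(steps=[{"delta_pos": [0, 0, -0.15], "twist": [0, 0, 0], "grip": 1}, {"delta_pos": [-0.06, -0.1, -0.284], "twist": [0, 0, -0.005], "grip": 1}, {"delta_pos": [-0.121, -0.211, -0.284], "twist": [-0.002, 0, -0.01], "grip": 1}, {"delta_pos": [-0.121, -0.211, -0.284], "twist": [-0.002, 0, -0.01], "grip": 1}])

```text
clock: 3.85
tcp_pos: [0.4785, 0.3809, 0.1212]
ee_rot: [2.091, 2.17, -0.181]
force: [-0.1, 0.7, -2.2]
gripper_width: 0.0185
grip_force: 108.0
```

Run:
```python
from h import *
st()
c=snap('wrist','w2')
cv2.imwrite('pics/w2c.png',cv2.resize(cv2.imread('pics/w2.png')[150:390,170:490],None,fx=2.5,fy=2.5,interpolation=2))
```

```text
t 3.85 q [ 0.6512  0.6442  1.407  -0.1504  1.1949  0.6768] tcp [0.4785 0.3809 0.1212] rv [ 2.0907  2.1696 -0.1813] F [-0.0599  0.682  -2.2078] M [ 0.2843  0.0347 -0.0081] w 0.018496230232247245 107.99609541893005
```

View pics/w2c.png

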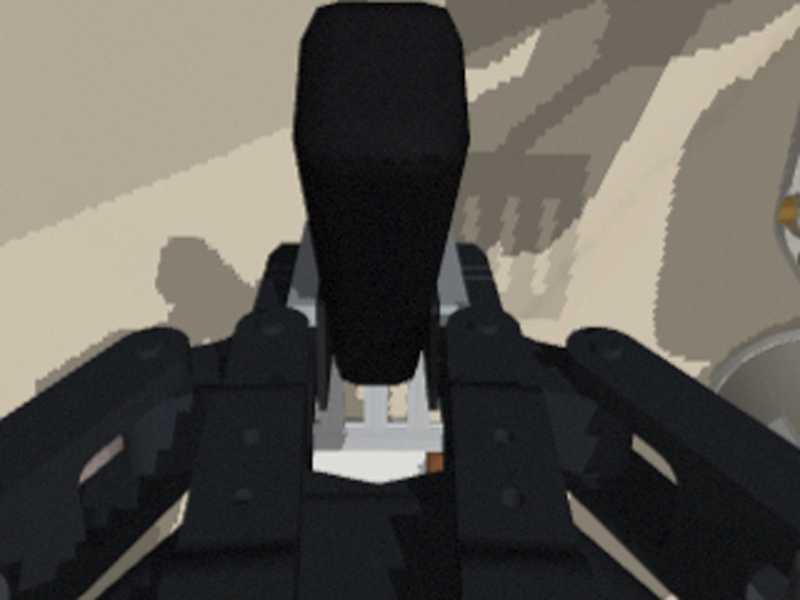

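```bash
cat > kin.py <<'E'
from h import *
from scipy.optimize import least_squares
import ast
Rz=lambda t:R.from_rotvec([0,0,t]).as_matrix();Ry=lambda t:R.from_rotvec([0,t,0]).as_matrix()
def fk(q,p):
    d1,a1,y1,L2,L3,e,yw,Lt=p
    T=Rz(q[0]);x=T@[a1,y1,d1]
    T=T@Ry(q[1]);x=x+T@[0,0,L2];T=T@Ry(q[2]);x=x+T@[e,0,L3]
    T=T@Rz(q[3]);x=x+T@[0,yw,0];T=T@Ry(q[4]);T=T@Rz(q[5]+np.pi/2);x=x+T@[0,0,Lt]
    return x,T
def fit():
    D=[ast.literal_eval(l) for l in open('log.txt')]
    f=lambda p:np.r_[np.ravel([(fk(d[0],p)[0]-d[1])/.0005 for d in D]),(p-p0)/.1]
    p0=np.array([.25,0,0,.45,.45,0,.06,.3]); s=least_squares(f,p0); print('p',s.x,'cost',s.cost, np.sqrt(np.mean(s.fun[:-8]**2))*.5,'mm'); return s.x
lo=np.array([-2.91,-.82,.22,-1.22,.12,-3.08]);hi=np.array([2.91,2.16,2.67,4.37,2.79,3.08])
def ik(p,pos,Rt,q0):
    def f(q): x,T=fk(q,p); return np.r_[(x-pos)*1000,R.from_matrix(T.T@Rt).as_rotvec()*300]
    s=least_squares(f,np.clip(q0,lo+1e-6,hi-1e-6),bounds=(lo,hi)); return s.x,np.abs(s.fun).max()
E
cat > plan.py <<'E'
from kin import *
RO=np.array([.4705,.0024,0]);YW=np.radians(-84.6)
RX=np.array([np.cos(YW),np.sin(YW),0])
GX,GZ=-.1055,.0798   # grip relative to blade centre underside
def grip_pose(tipx,tipz,th,a0=100,yo=0):
    """turner with blade front-underside at rack (tipx,tipz), nose down th deg -> gp world, R"""
    t=np.radians(th);x,z=GX-.045,GZ
    gx,gz=tipx+x*np.cos(t)+z*np.sin(t),tipz-x*np.sin(t)+z*np.cos(t)
    return RO+RX*gx+np.cross([0,0,1],RX)*yo+np.array([0,0,gz]),tool(YW,a0-th,1)
def flip(th,P=(-.020,.015),back=.013):
    t=np.radians(th);x,z=-back,-.0025
    return grip_pose(P[0]+x*np.cos(t)+z*np.sin(t),P[1]-x*np.sin(t)+z*np.cos(t),th)
E
python3 - <<'E'
from plan import *
p=fit(); q=r.sense()['joint_pos']
for nm,(g,Rt) in [('pre',grip_pose(-.215,.06,0)),('in',grip_pose(-.13,.01,0))]+[(t,flip(t)) for t in range(0,126,12)]:
    q,e=ik(p,g-GO*Rt[:,2],Rt,q); print(nm,g,q,'err',e.round(2))
E
```

```text
p [0.2564 0.0002 0.0591 0.5962 0.3844 0.1174 0.0005 0.335 ] cost 2.3990181918585987 0.01889541535236911 mm
pre [0.4361 0.3663 0.1398] [ 0.6746  0.5907  1.5269 -0.1616  1.1254  0.6576] err 0.0
in [0.4441 0.2817 0.0898] [ 0.5459  0.6098  1.6908 -0.1966  0.9272  0.5766] err 0.0
0 [0.4532 0.1851 0.0923] [ 0.3739  0.564   1.8004 -0.2263  0.8387  0.4364] err 0.0
12 [0.4551 0.1655 0.1246] [0.2026 0.4753 1.835  0.0471 0.8281 0.0766] err 0.0
24 [0.4575 0.1397 0.1521] [ 0.0085  0.4312  1.8472  0.3106  0.9084 -0.2832] err 0.0
36 [0.4604 0.1088 0.1736] [-0.1876  0.4389  1.836   0.5037  1.0599 -0.5748] err 0.0
48 [0.4637 0.074  0.1882] [-0.3637  0.4963  1.8023  0.6225  1.244  -0.7854] err 0.0
60 [0.4672 0.0371 0.1952] [-0.5071  0.5937  1.7489  0.6916  1.4327 -0.9315] err 0.0
72 [ 0.4708 -0.0006  0.1944] [-0.6154  0.7188  1.6794  0.7348  1.6146 -1.0311] err 0.0
84 [ 0.4742 -0.0372  0.1857] [-0.6925  0.8609  1.5979  0.7686  1.7881 -1.097 ] err 0.0
96 [ 0.4775 -0.0712  0.1695] [-0.7432  1.0123  1.5084  0.8039  1.9546 -1.1374] err 0.0
108 [ 0.4803 -0.1012  0.1466] [-0.7716  1.1674  1.4145  0.8486  2.1158 -1.1568] err 0.0
120 [ 0.4826 -0.1257  0.1179] [-0.7801  1.322   1.3198  0.9098  2.2727 -1.1564] err 0.0
```

View pics/top0.png

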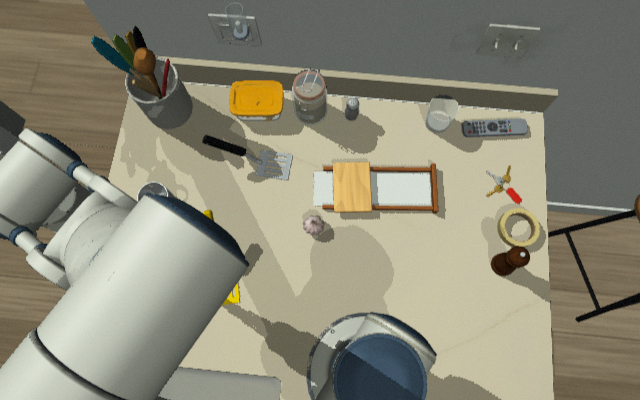

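Run:
```python
from plan import *
go(*grip_pose(-.215,.05,0))
```

```text
GO dp [-0.074, -0.219, 0.061] tw [-0.0017, -0.0004, -0.0091] deg 3.3 mm 48.0
```

Emit:
play_rows(steps=[{"delta_pos": [-0.074, -0.219, 0.061], "twist": [-0.002, 0, -0.009], "grip": 1}, {"delta_pos": [-0.074, -0.219, 0.061], "twist": [-0.002, 0, -0.009], "grip": 1}, {"delta_pos": [-0.074, -0.219, 0.061], "twist": [-0.002, 0, -0.009], "grip": 1}])

```text
clock: 4.28
tcp_pos: [0.4376, 0.3636, 0.111]
ee_rot: [2.026, 2.224, -0.171]
force: [0.4, -0.5, -1.3]
gripper_width: 0.0184
grip_force: 108.5
```

Run:
```python
from plan import *
st()
t=snap('top','t3');s=snap('side','s3')
a=cv2.resize(cv2.imread('pics/t3.png')[125:235,220:450],None,fx=3.4,fy=3.4,interpolation=2)
b=cv2.resize(cv2.imread('pics/s3.png')[160:300,270:430],None,fx=3.4,fy=3.4,interpolation=2)[:220*1]
cv2.imwrite('pics/t3c.png',a)
go(*grip_pose(-.135,.016,0))
import pickle;pickle.dump((t,s),open('cam.pkl','wb'))
```

```text
t 4.275 q [ 0.6736  0.6042  1.5353 -0.1627  1.0999  0.6614] tcp [0.4376 0.3636 0.111 ] rv [ 2.0256  2.2238 -0.1711] F [ 0.3548 -0.493  -1.3001] M [0.344  0.     0.0537] w 0.018353187460845022 108.47843170166016
GO dp [-0.368, -0.008, 0.234] tw [0.0005, -0.0005, -0.0002] deg 0.3 mm 87.0
```

View pics/t3c.png

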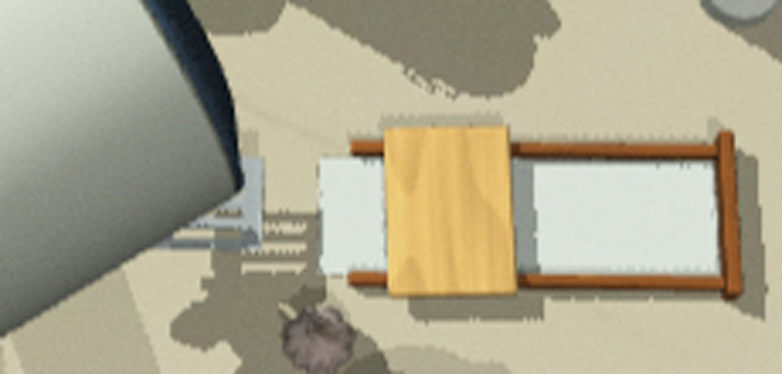

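Run:
```python
from plan import *
import pickle; t,s=pickle.load(open('cam.pkl','rb'))
L=np.cross([0,0,1],RX)
def P(u,v,z): 
    p=ray(t,u/3.4+220,v/3.4+125,z); return np.round([(p-RO)@RX*1000,(p-RO)@L*1000],1)
for n,z,q in [('blade f',.0525,[(264,157),(262,248)]),('rail ends',.015,[(350,148),(350,280)]),('rails far',.015,[(720,151),(722,282)]),('bar',.027,[(720,132),(734,132),(726,297),(740,297)]),('plate',.006,[(319,158),(320,272)]),('board',.027,[(385,127),(509,125),(516,294),(388,296)])]:
    print(n,*[P(*k,z) for k in q])
```

```text
blade f [-215.5   34.1] [-215.4  -39.9]
rail ends [-149.2   55.8] [-148.4  -54.2]
rails far [146.7  54.3] [141.8 -54.7]
bar [145.   65.9] [156.1  65.9] [141.5 -70.1] [152.3 -70.1]
plate [-174.2   50.5] [-172.2  -45.2]
board [-121.3   69.3] [-22.5  71.3] [-20.1 -68.4] [-118.8  -70.4]
```

Emit:
play_rows(steps=[{"delta_pos": [-0.19, 0, 0.115], "twist": [0, 0, 0], "grip": 1}, {"delta_pos": [-0.368, 0.002, 0.234], "twist": [0, 0, 0], "grip": 1}, {"delta_pos": [-0.368, 0.002, 0.234], "twist": [0, 0, 0], "grip": 1}, {"delta_pos": [-0.368, 0.002, 0.234], "twist": [0, 0, 0], "grip": 1}])

```text
clock: 4.88
tcp_pos: [0.4457, 0.2835, 0.0775]
ee_rot: [2.026, 2.223, -0.171]
force: [0.8, 0.9, -2.1]
gripper_width: 0.0187
grip_force: 108.3
```

Run:
```python
from plan import *
st(); r0=r.sense()
for z in(.010,.008,.006,.004,.002): go(*grip_pose(-.135,z,0,yo=.002))
```

```text
t 4.875 q [ 0.5516  0.6029  1.6791 -0.1919  0.9422  0.5782] tcp [0.4457 0.2835 0.0775] rv [ 2.026   2.2234 -0.1708] F [ 0.7709  0.8978 -2.1324] M [0.2886 0.0801 0.0229] w 0.018696162912028573 108.32718014717102
GO dp [0.006, 0.001, 0.03] tw [0.0004, -0.0005, -0.0003] deg 0.3 mm 6.0
GO dp [0.007, 0.001, 0.04] tw [0.0004, -0.0005, -0.0003] deg 0.3 mm 8.0
GO dp [0.009, 0.001, 0.05] tw [0.0004, -0.0005, -0.0003] deg 0.3 mm 10.0
GO dp [0.011, 0.001, 0.06] tw [0.0004, -0.0005, -0.0003] deg 0.3 mm 12.0
GO dp [0.012, 0.001, 0.07] tw [0.0004, -0.0005, -0.0003] deg 0.3 mm 14.0
```

Emit:
play_rows(steps=[{"delta_pos": [0.007, 0, 0.035], "twist": [0, 0, 0], "grip": 1}, {"delta_pos": [0.007, 0, 0.035], "twist": [0, 0, 0], "grip": 1}, {"delta_pos": [0.007, 0, 0.035], "twist": [0, 0, 0], "grip": 1}])

```text
clock: 5.25
tcp_pos: [0.4447, 0.2835, 0.0702]
ee_rot: [2.024, 2.225, -0.172]
force: [-0.4, -0.4, -1.7]
gripper_width: 0.0187
grip_force: 108.4
```

Emit:
play_rows(steps=[{"delta_pos": [0.001, 0, 0.005], "twist": [0, 0, 0], "grip": 1}, {"delta_pos": [0.001, 0, 0.005], "twist": [0, 0, 0], "grip": 1}])

```text
clock: 5.5
tcp_pos: [0.4446, 0.2831, 0.0692]
ee_rot: [2.025, 2.225, -0.173]
force: [-0.3, 0.4, -2.0]
gripper_width: 0.0189
grip_force: 108.4
```

Emit:
play_rows(steps=[{"delta_pos": [0.001, 0, 0.005], "twist": [0, 0, 0], "grip": 1}, {"delta_pos": [0.001, 0, 0.005], "twist": [0, 0, 0], "grip": 1}])

```text
clock: 5.75
tcp_pos: [0.4447, 0.2831, 0.0681]
ee_rot: [2.025, 2.224, -0.173]
force: [0.5, 0.3, -1.6]
gripper_width: 0.0187
grip_force: 108.4
```

Emit:
play_rows(steps=[{"delta_pos": [0.001, 0, 0.004], "twist": [0, 0, 0], "grip": 1}, {"delta_pos": [0.001, 0, 0.004], "twist": [0, 0, 0], "grip": 1}])

```text
clock: 6.0
tcp_pos: [0.4446, 0.2832, 0.0673]
ee_rot: [2.025, 2.224, -0.173]
force: [-0.3, 0.2, -2.3]
gripper_width: 0.0185
grip_force: 108.4
```

Emit:
play_rows(steps=[{"delta_pos": [0.001, 0, 0.003], "twist": [0, 0, 0], "grip": 1}, {"delta_pos": [0.001, 0, 0.003], "twist": [0, 0, 0], "grip": 1}])

```text
clock: 6.25
tcp_pos: [0.4446, 0.2833, 0.0667]
ee_rot: [2.025, 2.224, -0.173]
force: [-0.2, -0.1, -1.7]
gripper_width: 0.0183
grip_force: 108.4
```

Emit:
play_rows(steps=[{"delta_pos": [0.001, 0, 0.003], "twist": [0, 0, 0], "grip": 1}, {"delta_pos": [0.001, 0, 0.003], "twist": [0, 0, 0], "grip": 1}])

```text
clock: 6.5
tcp_pos: [0.4446, 0.2834, 0.066]
ee_rot: [2.025, 2.224, -0.173]
force: [-0.2, -0.3, -1.4]
gripper_width: 0.0189
grip_force: 108.4
```

Emit:
play_rows(steps=[{"delta_pos": [0.001, 0, 0.003], "twist": [0, 0, 0], "grip": 1}, {"delta_pos": [0.001, 0, 0.003], "twist": [0, 0, 0], "grip": 1}])

```text
clock: 6.75
tcp_pos: [0.4446, 0.2835, 0.0654]
ee_rot: [2.025, 2.224, -0.173]
force: [-0.5, 0.0, -2.3]
gripper_width: 0.0188
grip_force: 108.4
```

Run:
```python
from plan import *
st(); go(*grip_pose(-.135,.0,0,yo=.002))
```

```text
t 6.75 q [ 0.5527  0.6214  1.6884 -0.1959  0.9164  0.5849] tcp [0.4446 0.2835 0.0654] rv [ 2.025   2.2245 -0.1727] F [-0.4511  0.0067 -2.3353] M [ 0.2956  0.0581 -0.0206] w 0.01883386377334227 108.42586755752563
GO dp [0.004, 0.006, 0.02] tw [0.0003, -0.0004, -0.0001] deg 0.2 mm 4.0
```

Emit:
play_rows(steps=[{"delta_pos": [0.001, 0, 0.003], "twist": [0, 0, 0], "grip": 1}, {"delta_pos": [0.001, 0, 0.003], "twist": [0, 0, 0], "grip": 1}])

```text
clock: 7.0
tcp_pos: [0.4447, 0.2837, 0.065]
ee_rot: [2.025, 2.224, -0.172]
force: [-0.7, 2.0, 1.7]
gripper_width: 0.0185
grip_force: 109.1
```

Emit:
play_rows(steps=[{"delta_pos": [0.001, 0, 0.003], "twist": [0, 0, 0], "grip": 1}, {"delta_pos": [0.001, 0, 0.003], "twist": [0, 0, 0], "grip": 1}])

```text
clock: 7.25
tcp_pos: [0.4449, 0.2839, 0.0645]
ee_rot: [2.025, 2.224, -0.172]
force: [0.5, 3.8, 6.6]
gripper_width: 0.0184
grip_force: 109.7
```

Run:
```python
from plan import *
st()
```

```text
t 7.25 q [ 0.5532  0.6231  1.6885 -0.1961  0.914   0.5859] tcp [0.4449 0.2839 0.0645] rv [ 2.025   2.2244 -0.1717] F [0.4762 3.7806 6.6141] M [ 0.0364  0.4032 -0.1766] w 0.018384786339125565 109.71071720123291
```

Run:
```python
from plan import *
s=r.sense();Rc=R.from_rotvec(s['ee_rot']).as_matrix()
print((Rc.T@RX)/.2*.05,(Rc.T@RX)/.2*.101,Rc.T@[0,0,.001]/.2)
```

```text
[-0.2463  0.0001  0.0427] [-0.4976  0.0001  0.0863] [-0.0009  0.     -0.0049]
```

Emit:
play_rows(steps=[{"delta_pos": [-0.001, 0, -0.003], "twist": [0, 0, 0], "grip": 1}, {"delta_pos": [-0.124, 0, 0.018], "twist": [0, 0, 0], "grip": 1}, {"delta_pos": [-0.249, 0, 0.04], "twist": [0, 0, 0], "grip": 1}, {"delta_pos": [-0.249, 0, 0.04], "twist": [0, 0, 0], "grip": 1}])

```text
clock: 7.75
tcp_pos: [0.4494, 0.2321, 0.065]
ee_rot: [2.026, 2.223, -0.174]
force: [-0.6, -1.1, 0.7]
gripper_width: 0.0185
grip_force: 108.4
```

Emit:
play_rows(steps=[{"delta_pos": [-0.124, 0, 0.0215], "twist": [0, 0, 0], "grip": 1}, {"delta_pos": [-0.25, 0, 0.043], "twist": [0, 0, 0], "grip": 1}, {"delta_pos": [-0.25, 0, 0.043], "twist": [0, 0, 0], "grip": 1}])

```text
clock: 8.12
tcp_pos: [0.4542, 0.1822, 0.065]
ee_rot: [2.026, 2.223, -0.173]
force: [1.1, -1.0, -0.7]
gripper_width: 0.0185
grip_force: 108.3
```

Run:
```python
from plan import *
st(); go(*grip_pose(-.034,.003,0,yo=.002))
snap('top','t4');s=snap('side','s4')
cv2.imwrite('pics/s4c.png',cv2.resize(cv2.imread('pics/s4.png')[170:290,250:430],None,fx=4,fy=4,interpolation=2))
```

```text
t 8.125 q [ 0.373   0.5796  1.8061 -0.2291  0.8156  0.4428] tcp [0.4542 0.1822 0.065 ] rv [ 2.0263  2.2232 -0.1733] F [ 1.0563 -1.0204 -0.7015] M [-0.3754  0.0011  0.0874] w 0.018543808763443345 108.32946181297302
GO dp [0.004, 0.007, 0.003] tw [0.0002, -0.0003, -0.0003] deg 0.2 mm 2.0
```

View pics/s4c.png

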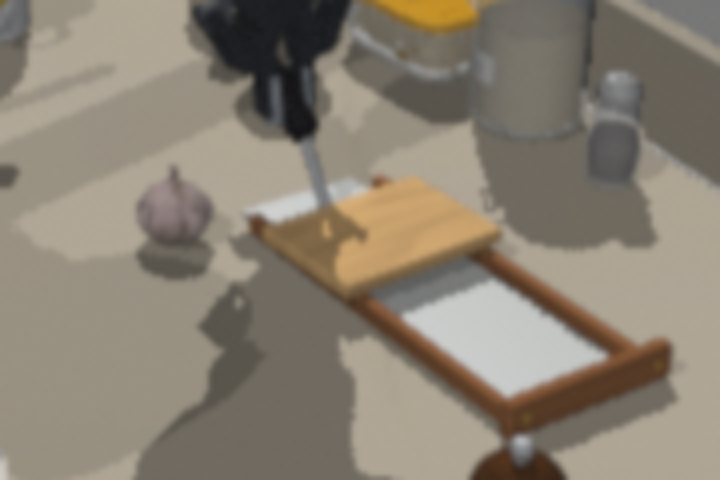

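```bash
cat >> plan.py <<'E'
def rows(p0,lst):
    g0,R0=p0
    for g,Rt in lst:
        d=R0.T@((g-GO*Rt[:,2])-(g0-GO*R0[:,2]))/.2; w=R.from_matrix(R0.T@Rt).as_rotvec()/(2*np.pi)
        print(np.round(d,3).tolist(),np.round(w,4).tolist())
E
python3 - <<'E'
from plan import *
F=lambda t: flip(t,(-.021,.015),.014)
g,Rt=F(0); go(g+np.cross([0,0,1],RX)*.001,Rt)
rows(F(0),[F(t) for t in(4,8,12,16,20)])
E
```

```text
GO dp [-0.004, 0.002, -0.045] tw [0.0002, -0.0003, -0.0001] deg 0.2 mm 9.0
[-0.032, 0.0, -0.051] [-0.0, 0.0111, 0.0]
[-0.067, -0.0, -0.099] [-0.0, 0.0222, 0.0]
[-0.106, -0.0, -0.145] [-0.0, 0.0333, 0.0]
[-0.147, -0.0, -0.188] [-0.0, 0.0444, 0.0]
[-0.192, -0.0, -0.228] [-0.0, 0.0556, 0.0]
```

Emit:
play_rows(steps=[{"delta_pos": [-0.004, 0.002, -0.022], "twist": [0, 0, 0], "grip": 1}, {"delta_pos": [-0.004, 0.002, -0.045], "twist": [0, 0, 0], "grip": 1}, {"delta_pos": [-0.004, 0.002, -0.045], "twist": [0, 0, 0], "grip": 1}])

```text
clock: 8.6
tcp_pos: [0.4546, 0.1842, 0.0743]
ee_rot: [2.024, 2.225, -0.171]
force: [0.5, 0.8, -3.1]
gripper_width: 0.0183
grip_force: 108.4
```

Emit:
play_rows(steps=[{"delta_pos": [-0.032, 0, -0.051], "twist": [0, 0.0111, 0], "grip": 1}, {"delta_pos": [-0.067, 0, -0.099], "twist": [0, 0.0222, 0], "grip": 1}, {"delta_pos": [-0.106, 0, -0.145], "twist": [0, 0.0333, 0], "grip": 1}, {"delta_pos": [-0.147, 0, -0.188], "twist": [0, 0.0444, 0], "grip": 1}, {"delta_pos": [-0.192, 0, -0.228], "twist": [0, 0.0556, 0], "grip": 1}])

```text
clock: 9.22
tcp_pos: [0.4572, 0.1538, 0.1259]
ee_rot: [-2.022, -2.223, -0.185]
force: [-0.7, -0.2, -2.6]
gripper_width: 0.0181
grip_force: 109.4
```

Run:
```python
from plan import *
st(); g,Rt=flip(20,(-.021,.015),.014); go(g+np.cross([0,0,1],RX)*.001,Rt)
snap('top','t5');s=snap('side','s5')
cv2.imwrite('pics/s5c.png',cv2.resize(cv2.imread('pics/s5.png')[170:290,250:430],None,fx=4,fy=4,interpolation=2))
```

```text
t 9.225 q [ 0.0742  0.44    1.8442  0.2353  0.8724 -0.1734] tcp [0.4572 0.1538 0.1259] rv [-2.0219 -2.2228 -0.1847] F [-0.6726 -0.2148 -2.5622] M [-0.034   0.164   0.0019] w 0.018132287892759946 109.35314655303955
GO dp [0.002, 0.0, 0.003] tw [0.0004, -0.0008, 0.0001] deg 0.3 mm 1.0
```

View pics/s5c.png

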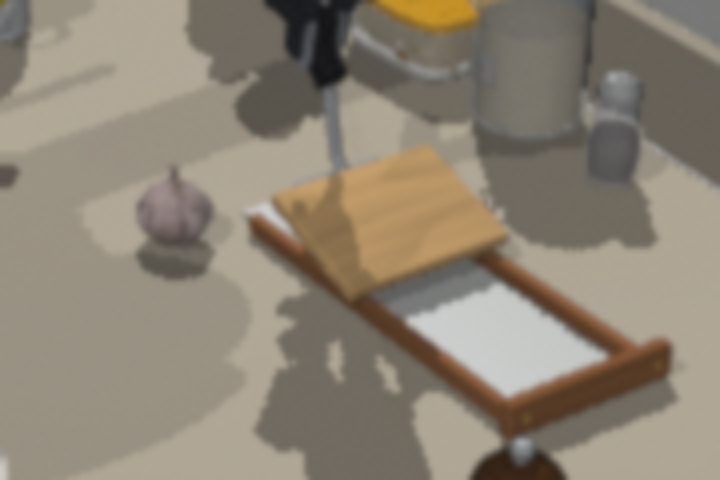

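Emit:
play_rows(steps=[{"delta_pos": [-0.032, 0, -0.051], "twist": [0, 0.0111, 0], "grip": 1}, {"delta_pos": [-0.067, 0, -0.099], "twist": [0, 0.0222, 0], "grip": 1}, {"delta_pos": [-0.106, 0, -0.145], "twist": [0, 0.0333, 0], "grip": 1}, {"delta_pos": [-0.147, 0, -0.188], "twist": [0, 0.0444, 0], "grip": 1}, {"delta_pos": [-0.192, 0, -0.228], "twist": [0, 0.0556, 0], "grip": 1}])

```text
clock: 9.95
tcp_pos: [0.461, 0.1083, 0.1634]
ee_rot: [-1.823, -2.004, -0.492]
force: [-0.2, 0.7, -3.2]
gripper_width: 0.0189
grip_force: 109.3
```

```bash
cat >> plan.py <<'E'
def edge(im,c):
    a=cv2.imread(f'pics/{im}.png').astype(int); b,g,rr=a[...,0],a[...,1],a[...,2]
    m=(rr-b>45)&(rr-b<130)&(g-b>20)&(rr>120)&(rr-g<75); m[:205]=0;m[262:]=0;m[:,:300]=0;m[:,:]&=(np.arange(640)<400)
    n,l,s,_=cv2.connectedComponentsWithStats(m.astype(np.uint8)); k=1+np.argmax(s[1:,4]); ys,xs=np.where(l==k)
    o=[]
    for i in (np.argmax(ys),np.argmax(xs+ys*.5)):
        p=ray(c,xs[i],ys[i],.015)-RO; o.append((xs[i],ys[i],np.round([p@RX*1e3,p@np.cross([0,0,1],RX)*1e3])))
    print(im,s[k],o)
E
python3 - <<'E'
from plan import *
st(); g,Rt=flip(40,(-.021,.015),.014); go(g+np.cross([0,0,1],RX)*.001,Rt)
c=snap('side','s6')
for n in('s3','s4','s5','s6'): edge(n,c)
E
```

```text
t 9.95 q [-0.2487  0.4541  1.8254  0.5538  1.1217 -0.6544] tcp [0.461  0.1083 0.1634] rv [-1.8232 -2.0045 -0.4922] F [-0.1775  0.7405 -3.1627] M [-0.2439  0.0842  0.0432] w 0.01886824703982169 109.30586814880371
GO dp [0.002, 0.002, -0.001] tw [0.0, -0.0006, 0.0001] deg 0.2 mm 1.0
s3 [314 213  60  30 954] [(np.int64(335), np.int64(242), array([-29., -57.])), (np.int64(373), np.int64(228), array([-32.,  79.]))]
s4 [316 214  59  29 933] [(np.int64(335), np.int64(242), array([-29., -57.])), (np.int64(374), np.int64(228), array([-31.,  81.]))]
s5 [ 314  206   63   38 1293] [(np.int64(337), np.int64(243), array([-22., -56.])), (np.int64(376), np.int64(228), array([-28.,  86.]))]
s6 [ 314  205   63   39 1449] [(np.int64(337), np.int64(243), array([-22., -56.])), (np.int64(376), np.int64(230), array([-19.,  78.]))]
```

Emit:
play_rows(steps=[{"delta_pos": [-0.032, 0, -0.051], "twist": [0, 0.0111, 0], "grip": 1}, {"delta_pos": [-0.067, 0, -0.099], "twist": [0, 0.0222, 0], "grip": 1}, {"delta_pos": [-0.106, 0, -0.145], "twist": [0, 0.0333, 0], "grip": 1}, {"delta_pos": [-0.147, 0, -0.188], "twist": [0, 0.0444, 0], "grip": 1}, {"delta_pos": [-0.192, 0, -0.228], "twist": [0, 0.0556, 0], "grip": 1}])

```text
clock: 10.62
tcp_pos: [0.4661, 0.0531, 0.1837]
ee_rot: [-1.605, -1.765, -0.752]
force: [0.7, 5.3, 4.4]
gripper_width: 0.0185
grip_force: 109.7
```

Emit:
play_rows(steps=[{"delta_pos": [-0.032, 0, -0.051], "twist": [0, 0.0111, 0], "grip": 1}, {"delta_pos": [-0.067, 0, -0.099], "twist": [0, 0.0222, 0], "grip": 1}, {"delta_pos": [-0.106, 0, -0.145], "twist": [0, 0.0333, 0], "grip": 1}, {"delta_pos": [-0.147, 0, -0.188], "twist": [0, 0.0444, 0], "grip": 1}, {"delta_pos": [-0.192, 0, -0.228], "twist": [0, 0.0556, 0], "grip": 1}])

```text
clock: 11.25
tcp_pos: [0.4713, -0.0057, 0.184]
ee_rot: [-1.373, -1.51, -0.965]
force: [-3.5, 4.1, 14.5]
gripper_width: 0.0188
grip_force: 109.9
```

Run:
```python
from plan import *
st(); g,Rt=flip(80,(-.021,.015),.014); go(g+np.cross([0,0,1],RX)*.001,Rt)
c=snap('side','s7');snap('top','t7')
edge('s7',c)
cv2.imwrite('pics/s7c.png',np.hstack([cv2.resize(cv2.imread('pics/s7.png')[150:290,270:430],None,fx=2.5,fy=2.5,interpolation=2),cv2.resize(cv2.imread('pics/t7.png')[120:260,300:460],None,fx=2.5,fy=2.5,interpolation=2)]))
```

```text
t 11.25 q [-0.6676  0.815   1.6244  0.7596  1.7376 -1.0761] tcp [ 0.4713 -0.0057  0.184 ] rv [-1.3726 -1.5099 -0.9654] F [-3.476   4.0617 14.5483] M [3.103  0.5409 0.321 ] w 0.01877505602816395 109.85464096069336
GO dp [-0.001, 0.005, -0.004] tw [-0.0006, -0.0012, -0.0003] deg 0.5 mm 1.0
s7 [ 314  205   65   41 1408] [(np.int64(339), np.int64(245), array([-10., -57.])), (np.int64(378), np.int64(231), array([-11.,  80.]))]
```

View pics/s7c.png

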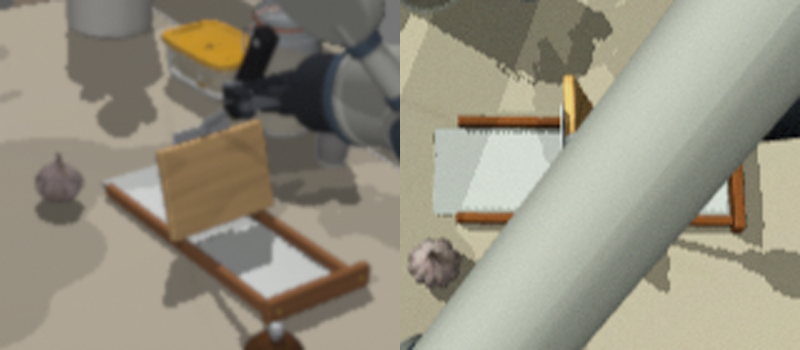

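```bash
cat >> plan.py <<'E'
def about(pose,P,dth,dz=0,dx=0):
    """rotate pose nose-down dth deg about rack point P(x,z), after shifting"""
    g,Rt=pose; L=np.cross([0,0,1],RX); Q=R.from_rotvec(L*np.radians(dth)).as_matrix()
    g=g+np.array([0,0,dz])+RX*dx; P3=RO+RX*P[0]+np.array([0,0,P[1]])
    return P3+Q@(g-P3),Q@Rt
def cur():
    s=r.sense();Rc=R.from_rotvec(s['ee_rot']).as_matrix(); return s['tcp_pos']+GO*Rc[:,2],Rc
E
python3 - <<'E'
from plan import *
c=cur(); P=(-.012,.015)
rows(c,[about(c,P,0,.003),about(c,P,0,.006),about(c,P,4,.006),about(c,P,8,.006)])
d=about(c,P,8,.006); print(); rows(d,[about(d,P,k) for k in(4,8,12,16)]); print(about(d,P,16))
E
```

```text
[0.014, -0.0, -0.005] [0.0, 0.0, 0.0]
[0.028, -0.0, -0.01] [0.0, 0.0, 0.0]
[-0.001, -0.0, -0.064] [0.0, 0.0111, -0.0]
[-0.034, -0.0, -0.115] [0.0001, 0.0222, -0.0001]

[-0.029, -0.0, -0.054] [0.0, 0.0111, -0.0]
[-0.062, -0.0, -0.105] [0.0001, 0.0222, -0.0001]
[-0.098, -0.0, -0.154] [0.0001, 0.0333, -0.0001]
[-0.138, -0.0, -0.201] [0.0002, 0.0444, -0.0001]
(array([ 0.4797, -0.0936,  0.1637]), array([[ 0.0108,  0.9952, -0.0969],
       [-0.0766,  0.0974,  0.9923],
       [ 0.997 , -0.0033,  0.0773]]))
```

Emit:
play_rows(steps=[{"delta_pos": [0.014, 0, -0.005], "twist": [0, 0, 0], "grip": 1}, {"delta_pos": [0.028, 0, -0.01], "twist": [0, 0, 0], "grip": 1}, {"delta_pos": [0.028, 0, -0.01], "twist": [0, 0, 0], "grip": 1}])

```text
clock: 11.72
tcp_pos: [0.4722, -0.0067, 0.1893]
ee_rot: [-1.377, -1.515, -0.967]
force: [-0.6, 0.5, -2.4]
gripper_width: 0.0187
grip_force: 109.6
```

Run:
```python
from plan import *
st(); c=snap('side','s8'); edge('s8',c)
```

```text
t 11.725 q [-0.6686  0.8036  1.6229  0.7607  1.741  -1.0704] tcp [ 0.4722 -0.0067  0.1893] rv [-1.3768 -1.5154 -0.9672] F [-0.5708  0.5365 -2.4499] M [-0.8148 -0.1104  0.0397] w 0.01865601540343845 109.58476066589355
s8 [ 314  205   65   41 1374] [(np.int64(339), np.int64(245), array([-10., -57.])), (np.int64(378), np.int64(231), array([-11.,  80.]))]
```

Emit:
play_rows(steps=[{"delta_pos": [-0.029, 0, -0.054], "twist": [0, 0.0111, 0], "grip": 1}, {"delta_pos": [-0.062, 0, -0.105], "twist": [0, 0.0222, 0], "grip": 1}, {"delta_pos": [-0.098, 0, -0.154], "twist": [0, 0.0333, 0], "grip": 1}, {"delta_pos": [-0.138, 0, -0.201], "twist": [0, 0.0444, 0], "grip": 1}, {"delta_pos": [-0.138, 0, -0.201], "twist": [0, 0.0444, 0], "grip": 1}])

```text
clock: 12.4
tcp_pos: [0.4766, -0.0544, 0.1758]
ee_rot: [-1.186, -1.303, -1.11]
force: [0.0, 0.3, -2.2]
gripper_width: 0.0185
grip_force: 109.7
```

Run:
```python
from plan import *
st(); c=snap('side','s9'); edge('s9',c)
```

```text
t 12.4 q [-0.7452  1.0032  1.5043  0.8085  1.9675 -1.1271] tcp [ 0.4766 -0.0544  0.1758] rv [-1.1861 -1.3026 -1.1103] F [ 0.0185  0.2872 -2.2113] M [-0.9457 -0.0845 -0.0032] w 0.018514453251917196 109.73877310752869
s9 [318 205  55  41 236] [(np.int64(339), np.int64(245), array([-10., -57.])), (np.int64(372), np.int64(209), array([-125.,  152.]))]
```

Emit:
play_rows(steps=[{"delta_pos": [-0.029, 0, -0.054], "twist": [0, 0.0111, 0], "grip": 1}, {"delta_pos": [-0.062, 0, -0.105], "twist": [0, 0.0222, 0], "grip": 1}, {"delta_pos": [-0.062, 0, -0.105], "twist": [0, 0.0222, 0], "grip": 1}, {"delta_pos": [-0.062, 0, -0.105], "twist": [0, 0.0222, 0], "grip": 1}])

```text
clock: 12.95
tcp_pos: [0.4788, -0.0751, 0.1666]
ee_rot: [-1.089, -1.2, -1.171]
force: [0.2, 0.4, -1.5]
gripper_width: 0.0189
grip_force: 109.8
```

Run:
```python
from plan import *
st(); c=snap('side','s10'); edge('s10',c); snap('top','t10')
a=cv2.imread('pics/s10.png').astype(int); m=(a[...,2]-a[...,0]>25)&(a[...,2]-a[...,1]<70)
print(a[[215,225,235,245,255,262],345].tolist(), a[[215,225,235,245,255,262],375].tolist())
```

```text
t 12.95 q [-0.7659  1.1001  1.4438  0.8377  2.0754 -1.1405] tcp [ 0.4788 -0.0751  0.1666] rv [-1.0891 -1.2    -1.1712] F [ 0.2361  0.3958 -1.458 ] M [-0.9298 -0.1309  0.0085] w 0.018940643349859225 109.77706789970398
s10 [ 318  227   82   35 1079] [(np.int64(360), np.int64(261), array([ 82., -59.])), (np.int64(399), np.int64(250), array([97., 61.]))]
[[57, 82, 116], [138, 138, 137], [208, 209, 207], [105, 151, 186], [101, 114, 120], [138, 155, 163]] [[78, 86, 90], [105, 116, 123], [86, 126, 162], [111, 165, 205], [59, 84, 107], [92, 97, 99]]
```

Run:
```python
from plan import *
c=cur(); P=c[0]
p=fit(); q=r.sense()['joint_pos']
W=[c,(c[0]+[0,0,.09],c[1])]
gA=W[1][0]; Rf=tool(np.radians(-92.2),100,1); gB=np.array([.522,.398,.24])
rel=R.from_matrix(gA*0+np.eye(3)); 
d=R.from_matrix(c[1].T@Rf).as_rotvec()
for f in (1/3,2/3,1): W.append((gA+(gB-gA)*f,c[1]@R.from_rotvec(d*f).as_matrix()))
W.append((np.array([.5225,.398,.09]),Rf))
for w0,w in zip(W,W[1:]):
    rows(w0,[w]); q,e=ik(p,w[0]-GO*w[1][:,2],w[1],q); print(w[0],q,e.round(2))
```

```text
p [0.2566 0.     0.0596 0.5968 0.3844 0.1179 0.     0.3353] cost 2.409572139247355 0.0015098103062763813 mm
[0.449, 0.001, 0.032] [0.0, 0.0, 0.0]
[ 0.4805 -0.0938  0.2555] [-0.7659  0.9564  1.4698  0.892   2.1524 -1.036 ] 0.0
[-0.136, 0.148, 0.789] [-0.0053, -0.0962, 0.0061]
[0.4943 0.0701 0.2503] [-0.4827  0.5931  1.6876  0.8224  1.5814 -0.8376] 0.0
[0.342, 0.116, 0.696] [-0.0053, -0.0962, 0.0061]
[0.5082 0.2341 0.2452] [ 0.0814  0.3949  1.6304  0.475   1.1534 -0.1197] 0.0
[0.682, 0.075, 0.347] [-0.0053, -0.0962, 0.0061]
[0.522 0.398 0.24 ] [ 0.6265  0.6042  1.178  -0.1378  1.4687  0.6865] 0.0
[0.13, 0.002, 0.739] [0.0, 0.0, 0.0]
[0.5225 0.398  0.09  ] [ 0.6261  0.7579  1.3147 -0.1483  1.1812  0.7286] 0.0
```

Emit:
play_rows(steps=[{"delta_pos": [0.15, 0, 0.011], "twist": [0, 0, 0], "grip": 1}, {"delta_pos": [0.3, 0, 0.021], "twist": [0, 0, 0], "grip": 1}, {"delta_pos": [0.449, 0, 0.032], "twist": [0, 0, 0], "grip": 1}])

```text
clock: 13.42
tcp_pos: [0.4784, -0.0754, 0.2576]
ee_rot: [-1.088, -1.199, -1.172]
force: [0.8, -0.5, -2.5]
gripper_width: 0.0189
grip_force: 109.7
```

Emit:
play_rows(steps=[{"delta_pos": [-0.034, 0.037, 0.2], "twist": [-0.0013, -0.024, 0.0015], "grip": 1}, {"delta_pos": [-0.068, 0.074, 0.4], "twist": [-0.0026, -0.048, 0.003], "grip": 1}, {"delta_pos": [-0.1, 0.11, 0.6], "twist": [-0.004, -0.072, 0.0045], "grip": 1}, {"delta_pos": [-0.136, 0.148, 0.789], "twist": [-0.0053, -0.0962, 0.0061], "grip": 1}, {"delta_pos": [-0.136, 0.148, 0.789], "twist": [-0.0053, -0.0962, 0.0061], "grip": 1}])

```text
clock: 14.05
tcp_pos: [0.492, 0.0887, 0.2427]
ee_rot: [-1.545, -1.614, -0.853]
force: [-0.4, -1.0, -2.1]
gripper_width: 0.0184
grip_force: 109.6
```

Emit:
play_rows(steps=[{"delta_pos": [0.085, 0.03, 0.175], "twist": [-0.0013, -0.024, 0.0015], "grip": 1}, {"delta_pos": [0.17, 0.06, 0.35], "twist": [-0.0026, -0.048, 0.003], "grip": 1}, {"delta_pos": [0.255, 0.09, 0.52], "twist": [-0.004, -0.072, 0.0045], "grip": 1}, {"delta_pos": [0.342, 0.116, 0.696], "twist": [-0.0053, -0.0962, 0.0061], "grip": 1}, {"delta_pos": [0.342, 0.116, 0.696], "twist": [-0.0053, -0.0962, 0.0061], "grip": 1}])

```text
clock: 14.68
tcp_pos: [0.5061, 0.246, 0.2295]
ee_rot: [-1.967, -1.977, -0.404]
force: [0.0, 0.4, -2.4]
gripper_width: 0.0182
grip_force: 109.6
```

Run:
```python
from plan import *
st(); go([.522,.398,.22],tool(np.radians(-92.2),100,1))
```

```text
t 14.675 q [ 0.0889  0.3931  1.6295  0.4758  1.1543 -0.1194] tcp [0.5061 0.246  0.2295] rv [-1.967  -1.9768 -0.404 ] F [ 0.0488  0.4209 -2.4301] M [-0.3518  0.0131  0.0436] w 0.018200978147026564 109.57799792289734
GO dp [0.617, 0.09, 0.436] tw [-0.0052, -0.0963, 0.0073] deg 34.8 mm 152.0
```

Emit:
play_rows(steps=[{"delta_pos": [0.155, 0.022, 0.11], "twist": [-0.0013, -0.024, 0.0018], "grip": 1}, {"delta_pos": [0.31, 0.045, 0.22], "twist": [-0.0026, -0.048, 0.0036], "grip": 1}, {"delta_pos": [0.465, 0.068, 0.33], "twist": [-0.004, -0.072, 0.0055], "grip": 1}, {"delta_pos": [0.617, 0.09, 0.436], "twist": [-0.0052, -0.0963, 0.0073], "grip": 1}, {"delta_pos": [0.617, 0.09, 0.436], "twist": [-0.0052, -0.0963, 0.0073], "grip": 1}])

```text
clock: 15.3
tcp_pos: [0.5233, 0.3925, 0.1978]
ee_rot: [2.177, 2.089, -0.199]
force: [0.7, -0.4, -1.5]
gripper_width: 0.0182
grip_force: 109.6
```

Run:
```python
from plan import *
st(); go([.522,.398,.092],tool(np.radians(-92.2),100,1))
t=snap('top','t11'); s=snap('side','s11'); 
cv2.imwrite('pics/fin.png',np.hstack([cv2.resize(cv2.imread('pics/s11.png')[120:290,260:430],None,fx=2.35,fy=2.9,interpolation=2),cv2.resize(cv2.imread('pics/t11.png')[100:270,280:450],None,fx=2.35,fy=2.9,interpolation=2)]))
```

```text
t 15.3 q [ 0.6215  0.627   1.2017 -0.1366  1.4283  0.6897] tcp [0.5233 0.3925 0.1978] rv [ 2.1768  2.0893 -0.199 ] F [ 0.7447 -0.4388 -1.501 ] M [ 0.3144 -0.0318 -0.0041] w 0.0181701411323296 109.5947277545929
GO dp [0.12, -0.004, 0.609] tw [-0.001, 0.0003, -0.0003] deg 0.4 mm 124.0
```

View pics/fin.png

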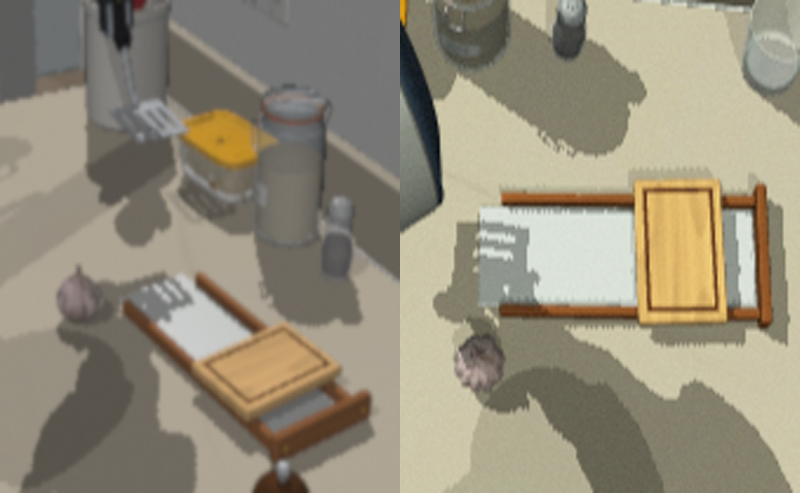

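Emit:
play_rows(steps=[{"delta_pos": [0.04, 0, 0.2], "twist": [0, 0, 0], "grip": 1}, {"delta_pos": [0.08, 0, 0.4], "twist": [0, 0, 0], "grip": 1}, {"delta_pos": [0.12, 0, 0.58], "twist": [-0.001, 0, 0], "grip": 1}, {"delta_pos": [0.12, 0, 0.609], "twist": [-0.001, 0, 0], "grip": 1}, {"delta_pos": [0.12, 0, 0.609], "twist": [-0.001, 0, 0], "grip": 1}])

```text
clock: 16.02
tcp_pos: [0.525, 0.3913, 0.0772]
ee_rot: [2.18, 2.081, -0.185]
force: [0.3, 0.9, -1.0]
gripper_width: 0.0188
grip_force: 109.5
```

Emit:
play_rows(steps=[{"delta_pos": [0.005, 0, 0.025], "twist": [0, 0, 0], "grip": 1}, {"delta_pos": [0.009, 0, 0.049], "twist": [0, 0, 0], "grip": 1}, {"delta_pos": [0.009, 0, 0.049], "twist": [0, 0, 0], "grip": 1}])

```text
clock: 16.4
tcp_pos: [0.5246, 0.3928, 0.0666]
ee_rot: [2.177, 2.083, -0.184]
force: [1.2, 1.5, 2.5]
gripper_width: 0.0183
grip_force: 110.3
```

Run:
```python
from plan import *
st()
```

```text
t 16.4 q [ 0.6225  0.7629  1.32   -0.1508  1.1669  0.7338] tcp [0.5246 0.3928 0.0666] rv [ 2.1774  2.0827 -0.1841] F [1.2424 1.5068 2.5411] M [-0.3289 -0.0555  0.1383] w 0.018344989640813925 110.27606964111328
```

Emit:
play_rows(steps=[{"delta_pos": [0.002, 0, 0.01], "twist": [0, -0.003, 0], "grip": 1}, {"delta_pos": [0.004, 0, 0.02], "twist": [0, -0.0056, 0], "grip": 1}, {"delta_pos": [0.004, 0, 0.02], "twist": [0, -0.0056, 0], "grip": 1}])

```text
clock: 16.77
tcp_pos: [0.5243, 0.393, 0.0619]
ee_rot: [2.158, 2.064, -0.222]
force: [0.8, 0.9, 2.7]
gripper_width: 0.0188
grip_force: 110.4
```

Run:
```python
from plan import *
st()
```

```text
t 16.775 q [ 0.6362  0.7809  1.3    -0.1771  1.1958  0.7566] tcp [0.5243 0.393  0.0619] rv [ 2.1576  2.0642 -0.2224] F [0.8186 0.9005 2.7245] M [ 0.0118 -0.1034  0.0299] w 0.01879573917149675 110.38246393203735
```

Emit:
play_rows(steps=[{"delta_pos": [0, 0, 0], "twist": [0, 0, 0], "grip": 0.4}, {"delta_pos": [0, 0, 0], "twist": [0, 0, 0], "grip": 0}, {"delta_pos": [0, 0, 0], "twist": [0, 0, 0], "grip": -1}, {"delta_pos": [0, 0, 0], "twist": [0, 0, 0], "grip": -1}, {"delta_pos": [0, 0, 0], "twist": [0, 0, 0], "grip": -1}])

```text
clock: 17.4
tcp_pos: [0.5243, 0.3927, 0.0621]
ee_rot: [2.159, 2.064, -0.222]
force: [-0.2, -0.7, 0.2]
gripper_width: 0.0851
grip_force: 0.0
```

Emit:
play_rows(steps=[{"delta_pos": [0, 0, 0], "twist": [0, 0, 0], "grip": -1}, {"delta_pos": [0, 0, -0.15], "twist": [0, 0, 0], "grip": -1}, {"delta_pos": [0, 0, -0.4], "twist": [0, 0, 0], "grip": -1}, {"delta_pos": [0, 0, -0.7], "twist": [0, 0, 0], "grip": -1}, {"delta_pos": [0, 0, -0.8], "twist": [0, 0, 0], "grip": -1}])

```text
clock: 18.02
tcp_pos: [0.5261, 0.4273, 0.2227]
ee_rot: [2.159, 2.064, -0.213]
force: [-0.4, -0.3, -0.2]
gripper_width: 0.0854
grip_force: 0.0
```

Emit:
play_rows(steps=[{"delta_pos": [0, 0, 0], "twist": [0, 0, 0], "grip": -1}, {"delta_pos": [0, 0, 0], "twist": [0, 0, 0], "grip": -1}, {"delta_pos": [0, 0, 0], "twist": [0, 0, 0], "grip": -1}])

```text
clock: 18.4
tcp_pos: [0.5247, 0.4252, 0.2171]
ee_rot: [2.159, 2.064, -0.226]
force: [-0.5, -0.4, -0.5]
gripper_width: 0.0852
grip_force: 0.0
```

Run:
```python
from plan import *
st()
for n in('top','side','wrist'):
    c=snap(n,'z'+n)
    for l in('board_centre','turner_grip','turner_blade','tumbler_glass','shaker','garlic_bulb'):
        d=r.search_frame(c,l)[:2]; print(n,l,[(round(k['score'],2),np.round(k['extent']).tolist()) for k in d])
```

```text
t 18.4 q [ 0.6715  0.6553  1.0954 -0.1594  1.5292  0.7341] tcp [0.5247 0.4252 0.2171] rv [ 2.1587  2.0639 -0.2257] F [-0.4839 -0.4059 -0.548 ] M [ 0.1053 -0.0732  0.0498] w 0.08521457041889184 0.0
top board_centre [(0.65, [378.0, 158.0, 421.0, 214.0])]
top turner_grip [(0.97, [205.0, 214.0, 241.0, 308.0]), (0.62, [276.0, 152.0, 293.0, 178.0])]
top turner_blade [(0.8, [272.0, 154.0, 291.0, 181.0]), (0.78, [203.0, 213.0, 241.0, 308.0])]
top tumbler_glass [(0.87, [422.0, 96.0, 457.0, 132.0])]
top shaker []
top garlic_bulb [(0.57, [303.0, 216.0, 325.0, 234.0])]
side board_centre [(0.83, [338.0, 232.0, 403.0, 263.0])]
side turner_grip [(0.72, [341.0, 231.0, 405.0, 267.0]), (0.68, [300.0, 145.0, 337.0, 204.0])]
side turner_blade [(0.89, [294.0, 147.0, 335.0, 208.0]), (0.48, [233.0, 160.0, 257.0, 182.0])]
side tumbler_glass [(0.9, [446.0, 214.0, 478.0, 257.0])]
side shaker [(0.75, [398.0, 192.0, 412.0, 220.0])]
side garlic_bulb [(0.82, [284.0, 212.0, 302.0, 232.0])]
wrist board_centre []
wrist turner_grip [(0.64, [13.0, 146.0, 132.0, 211.0]), (0.63, [292.0, 123.0, 347.0, 248.0])]
wrist turner_blade [(0.57, [12.0, 146.0, 131.0, 211.0]), (0.56, [293.0, 125.0, 350.0, 250.0])]
wrist tumbler_glass []
wrist shaker [(0.52, [407.0, 308.0, 416.0, 330.0])]
wrist garlic_bulb [(0.45, [230.0, 293.0, 240.0, 312.0])]
```

```bash
python3 -c "
from rig import r
print(r.close_job())"
```

```text
the job is handed in; nothing more can be done
None
```

The job is handed in at about 19 s of the 54 s allowed (verdict not shown): the board lies flat on both rails with its grooved face up, the turner stands on its blade on the worktop clear of the rack, and the tumbler, shaker and garlic are where they were; the turner's shank pressed on the board with about 15 N near the end of the flip, so I raised it 6 mm before finishing.

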